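# Catch four furniture feet from the gravity chute

### The job

Pick up the catch pan, hold it raised under the mouth of the gravity chute and press its far edge against the paddle to lift the gate; keep holding it there until all four wooden feet have slid into the pan. Then carry the pan, without losing a foot, to the square cork mat and set it down gently in the middle of the mat. Do not ram the paddle, and leave the hand plane, the glue bottle and the mallet alone.

Things in the scene. Friction and masses are not known exactly. Their poses are not given: they have to be found in the camera images.
- dispenser: Gravity chute for furniture feet: bare sheet-metal trough on a steel stand fixed to the bench. Origin on the bench plumb below the middle of the chute's lower lip; x points level up the chute, away from the mouth; y along the lip; z up. Trough 66 mm wide outside, 278 mm long, sloping 38 degrees. The stand's legs begin 90 mm behind the lip; below the mouth it is open.
- chute_lip (a point): Middle of the chute's lower lip, 157 mm above the bench, where the feet slide off; axes as the dispenser's. The trough's underside is 5 mm lower and rises with the slope behind the lip. A foot can hang up between the lip and those already in the pan; moving the pan to and fro frees it.
- hood_edge (a point): Middle of the lower front edge of the clear plastic hood over the mouth, 110 mm in front of the lip, 157 mm above the bench. From here the hood's front sheet slopes up and outward (to the front) to 129 mm in front of the lip at 227 mm height. Hood 110 mm wide, top 230 mm above the bench, reaching 45 mm behind the lip; its side sheets come down to 170 mm height.
- paddle_mid (a point): Middle of the paddle, a steel plate 88 mm wide and 46 mm high that hangs in front of and below the lip. At rest its middle is 36 mm in front of the lip at 107 mm height, its edges at 87 and 127 mm height, leaning 29 degrees with the lower edge to the front. It swings on a level pivot 75 mm from its middle, above the lip, 173 mm above the bench.
- gate_edge (a point): Lower edge of the drop gate across the chute, 70 mm up the slope from the lip; it holds the feet. Pushing the paddle along dispenser +x, up to 45 degrees to a cushioned stop, lifts it; the feet pass only in about the last quarter of the swing. The spring takes about 4 N at first, 9 N before the stop, where the force rises sharply; let go, it shuts. 60 N on the paddle is ramming.
- foot1_mid (a point): Centre of a turned wooden furniture foot, 50 mm across, 36 mm high, about 55 g; z along its turning axis. The lowest of four alike that stand in a row in the chute behind the gate.
- foot2_mid (a point): Centre of the second foot from the gate, same as the first.
- foot3_mid (a point): Centre of the third foot from the gate, same as the first.
- foot4_mid (a point): Centre of the fourth foot, at the top of the row, same as the first.
- pan_mid (a point): Centre of the loose catch pan (37.5 mm above its underside): an open sheet-metal tray 140 mm long (its x), 130 mm wide (its y), 75 mm high, walls and floor 4 mm thick, about 0.32 kg, standing on the bench. Its x axis points from the handle end to the far edge; z up.
- pan_grip (a point): Middle of the pan's handle, a flat wooden grip 12 mm thick, 40 mm wide (along pan y), 88 mm long, leaning back away from the pan 30 degrees from vertical. This point lies 101 mm behind the pan's centre and 125 mm above its underside; the grip reaches 50 mm below and 38 mm above it along the slant. Axes as the pan's. One finger goes on each flat face, the tool leaning in line with the grip.
- board: Square cork mat, 210 mm by 210 mm, 5 mm thick, fixed on the bench; origin at the middle of its underside, z up.
- plane: Bystander: hand plane, 220 mm long, 58 mm wide, 100 mm high, standing on its sole; origin in the middle of its underside.
- glue: Bystander: white glue bottle, 60 mm across, 170 mm high; origin in the middle of its underside.
- mallet: Bystander: wooden mallet lying on its side, 320 mm long over all, head 130 mm; origin on the bench under the handle, 100 mm from the head's middle, x toward the head.
Mind the look-alikes: they are no part of the job. Several things look just like the part that bears pan_mid: the one meant starts nearest to the robot's base. What is shaped like the part that bears foot4_mid but blue or pink is not meant.

How it is judged:
By the outcome, as a careful person would: the job done as asked, in the order asked, and still so for the second after the job is handed in, with the robot touching nothing.
It also fails if it takes over 64 s, if anything falls off the work surface, if the arm or the gripper's body presses on something with over 40 N, if the wrist force passes 120 N, or if a joint passes its speed limit or range.

### The arm

A 6-joint arm with a two-finger parallel gripper is mounted at the origin on the work surface. World frame = base frame: x ahead of the robot, y to its left, z up, the work surface at z = 0. Lengths are in m, angles in rad, forces in N, time in s.
With the tool pointing down it reaches from about 0.25 to 0.775 m from the base axis. Payload 8.9 kg.
Tool frame: the origin (TCP) lies at the very end of the fingers, on their centre line; the grasp point (between the pads) lies 19 mm behind it; z points along the fingers, y is the line along which they close (so a half turn about z gives the same grasp; the last joint's range is limited). The gripper opens to 85 mm and grips with 20 to 120 N. Pads are 22 mm wide; open, the fingers measure 114 mm over their backs; the gripper's body (76 mm by 85 mm) begins 54 mm behind the grasp point. The pads swing forward as they close: fully open they stand 13 mm farther back than shut.
Start: joints at [1.029, 0.291, -0.153, 1.127, 0, 1.431], TCP at [0.206, 0.483, 0.231] pointing down, gripper open.
Joint ranges: [-2.52, 2.52], [-0.91, 1.74], [-1.3, 1.37], [-1.96, 2.02], [-1.52, 1.47], [-3.14, 3.14]. Speed limits (rad/s): [2.22, 2.22, 2.79, 3.14, 3.14, 3.14].

### API

Orientations are given as a rotation vector (axis times angle).
In Python, from plant import telemetry, vision, job gives the robot as it stands. The module is installed in compiled form; this text tells all that it offers.
- The arm moves only by the tool send_rows, never from a script. Its argument "targets" is a list of rows, each a list of 7 numbers: the closure, from -1 (fully open) to 1 (shut), then the shift along the world's x, y, z in m, then the turn, a rotation vector about the world's x, y, z in degrees. A call has 1 to 20 rows; each row is the pose to reach, as a shift and turn from the pose commanded when the call began; what a row does not reach only later rows make up. A row lasts 1/10 s, in which the tool goes at most 50 mm and 8.59 degrees, less where a joint would pass 70% of its speed; a pose out of reach is approached as far as the arm can. A call with a gripper value outside its range is refused whole. The fingers move at their own pace and stop on an object; "squeeze" is the grip in N (left out, the last holds). Time passes only in rows, so rows that repeat a pose let the fingers close. It gives the time, the measured TCP pose, the force, the opening and the grip force at its end, in the units of the state.
- telemetry.read_state(): the state, without advancing time (a new reading comes with each control period).
- vision.camera(name): name is "scene" or "top" or "wrist"; returns the picture (400x640x3 uint8, red, green, blue); there is no depth.
- vision.get_calibration(name): a dict with "fovy" (degrees; the focal length in pixels is half the picture's height over the tangent of half this angle, whatever the lens; pixels are square), "cx", "cy" (the principal point, pixels), "R" (3x3) and "t" (3): a world point X has camera coordinates R X + t. Camera axes: x right, y down, z forward; pixel columns grow to the right and rows downward; lengths in m; the calibration is good to about 2 mm. A picture is of the moment at which its call begins: read the wrist's pose just before it. get_calibration takes no time and is no camera call; for the wrist camera it gives the pose at the moment of the call.
- job.sign_off(): hands the job in; it is judged then, once.
The state is a dict: "t": time; "joint_pos": joint angles; "dq": joint speeds; "effort": joint torques, N m; "tcp_pos": TCP position; "tool_rot": TCP orientation; "wrist_force": force on the tool from outside, world axes, zero at the start; "wrist_torque": the same for the moment, N m; "gripper_width": opening from 0.0 (shut) to 1.0 (fully open); "grasp_force": force on a finger pad.
Only numpy, scipy, OpenCV 4.12 (cv2) and the standard library are available. Lean on these libraries where they do the work, as an engineer would, in place of code of your own. Each camera call takes 0.05 s, during which the arm holds its last target. There are 200 camera calls.

## Working session

There is one attempt and no reset: what is moved stays moved. The work goes in short steps, Python scripts to look and compute and a tool call to move; the robot and the scene stay as the last step left them, time stands still between calls to the robot, and variables do not carry over. Pictures are saved under pics/ and viewed, at most 10 in all, crops included, and the job is handed in when it is done.

Besides the shell and the picture viewer there is one more tool, called after "Emit:" by a JSON object that holds its "name" and its "arguments", one argument or row to a line. send_rows: Moves the arm, as the interface text tells. Its arguments: {"type":"object","properties":{"targets":{"type":"array","items":{"type":"array","items":{"type":"number"}}},"squeeze":{"type":"number"}},"required":["targets"]}

```bash
mkdir -p pics
python3 - <<'E'
from plant import telemetry, vision
import cv2,json
s=telemetry.read_state(); print({k:s[k] for k in('t','tcp_pos','tool_rot','wrist_force','gripper_width')})
for n in('scene','top'):
    im=vision.camera(n); cv2.imwrite(f'pics/{n}0.png',im[:,:,::-1])
    c=vision.get_calibration(n); print(n,c)
E
```

```text
{'t': 0.0, 'tcp_pos': array([0.20555869, 0.48261372, 0.23074187]), 'tool_rot': array([-6.28377269e-01, -3.07765989e+00,  1.90940976e-03]), 'wrist_force': array([-0.26552199, -0.35373747, -0.01274662]), 'gripper_width': 0.9979138816103268}
scene {'fovy': 56.20017225784642, 'cx': 322.9951044397267, 'cy': 198.03864966011812, 'R': array([[-0.33161578,  0.94331293,  0.01384505],
       [ 0.55422766,  0.20666938, -0.80629986],
       [-0.76345444, -0.25970845, -0.59134494]]), 't': array([ 0.25836277, -0.16485709,  1.90273013])}
top {'fovy': 42.86377581242978, 'cx': 315.95536365086576, 'cy': 196.27893505120554, 'R': array([[-0.01227249, -0.99982909,  0.01382701],
       [-0.99243385,  0.01048995, -0.12233156],
       [ 0.12216561, -0.01522371, -0.99239297]]), 't': array([-0.06816617,  0.65945995,  1.74337344])}
```

View pics/scene0.png

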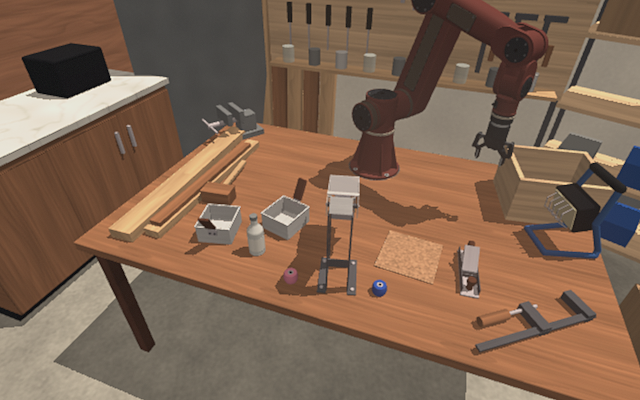

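View pics/top0.png

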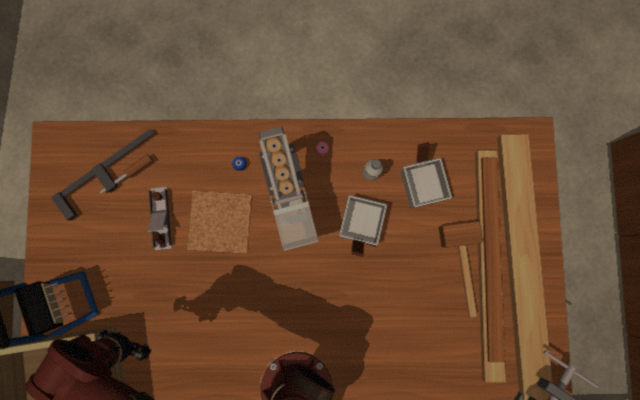

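Scene view: the arm is upper right and the chute is in the middle (343,200). There is a pan at (285,217) with its handle at (300,188), and a second pan at (218,223).
Top view (up = +x, left = +y):
- **Pan candidates:** A at (363,220) with its handle toward the base at (357,250), and B at (427,183) with its handle pointing away at (424,152). The base is at (297,385), so A is the nearer one and the one meant.
- **Feet:** four tan ones in the chute, at (274,146) to (286,187). The blue one (239,163) and the pink one (322,148) are decoys.
- **Mat and bystanders:** mat (220,222), plane (160,217), glue (373,170), mallet (462,234).

```bash
cat > h.py <<'E'
import numpy as np,cv2
from plant import telemetry,vision
from scipy.spatial.transform import Rotation as Ro
def ray(c,uv):
    f=200/np.tan(np.radians(c['fovy'])/2)
    d=np.array([(uv[0]-c['cx'])/f,(uv[1]-c['cy'])/f,1.])
    return -c['R'].T@c['t'],c['R'].T@d
def onz(c,uv,z):
    o,d=ray(c,uv); return o+d*(z-o[2])/d[2]
def pix(c,X):
    f=200/np.tan(np.radians(c['fovy'])/2); p=c['R']@np.asarray(X)+c['t']; return f*p[:2]/p[2]+[c['cx'],c['cy']]
E
python3 - <<'E'
from h import *
im=cv2.imread('pics/top0.png'); c=vision.get_calibration('top')
hsv=cv2.cvtColor(im,cv2.COLOR_BGR2HSV)
m=((hsv[...,1]<60)&(hsv[...,2]>60)).astype('u1')*255; m[:,:240]=0; m[:125]=0; m[260:]=0; m[:,460:]=0
for k in cv2.findContours(m,cv2.RETR_EXTERNAL,cv2.CHAIN_APPROX_NONE)[0]:
    if cv2.contourArea(k)<80: continue
    r=cv2.minAreaRect(k); b=cv2.boxPoints(r); print(r,[tuple(onz(c,p,.075)[:2].round(3)) for p in b])
# mat
h=hsv[180:265,170:265]; mm=((h[...,1]<165)&(h[...,2]>140)).astype('u1')*255
k=max(cv2.findContours(cv2.morphologyEx(mm,cv2.MORPH_CLOSE,np.ones((5,5))),cv2.RETR_EXTERNAL,cv2.CHAIN_APPROX_NONE)[0],key=cv2.contourArea)+[170,180]
r=cv2.minAreaRect(k); print('mat',r,onz(c,r[0],.005),[tuple(onz(c,p,.005)[:2].round(3)) for p in cv2.boxPoints(r)])
# feet
f=((hsv[...,0]>8)&(hsv[...,0]<25)&(hsv[...,1]>60)&(hsv[...,2]>140)).astype('u1')*255; f[:,:262]=0;f[:,300:]=0;f[:132]=0;f[200:]=0
n,_,st,ce=cv2.connectedComponentsWithStats(f)
print([(s[4],q.round(1)) for s,q in zip(st,ce) if s[4]>40][1:])
cv2.imwrite('pics/crop.png',cv2.resize(im[120:265,240:440],None,fx=4,fy=4,interpolation=cv2.INTER_CUBIC))
E
```

```text
((362.9117736816406, 219.85296630859375), (40.018375396728516, 42.44373321533203), 14.03624439239502) [(np.float64(0.519), np.float64(-0.15)), (np.float64(0.66), np.float64(-0.188)), (np.float64(0.625), np.float64(-0.321)), (np.float64(0.484), np.float64(-0.281))]
((372.72003173828125, 168.5400390625), (15.800000190734863, 18.400001525878906), 36.869895935058594) [(np.float64(0.74), np.float64(-0.232)), (np.float64(0.792), np.float64(-0.271)), (np.float64(0.758), np.float64(-0.314)), (np.float64(0.707), np.float64(-0.275))]
((425.830810546875, 182.54612731933594), (42.18648910522461, 41.66025161743164), 74.74488067626953) [(np.float64(0.751), np.float64(-0.368)), (np.float64(0.789), np.float64(-0.51)), (np.float64(0.646), np.float64(-0.542)), (np.float64(0.609), np.float64(-0.402))]
((285.7088928222656, 187.27645874023438), (118.84703063964844, 34.92226791381836), 75.67728424072266) [(np.float64(0.875), np.float64(0.138)), (np.float64(0.905), np.float64(0.02)), (np.float64(0.503), np.float64(-0.078)), (np.float64(0.475), np.float64(0.037))]
mat ((219.08628845214844, 221.70578002929688), (58.403682708740234, 58.60323715209961), 3.814074993133545) [0.57595409 0.26799574 0.005     ] [(np.float64(0.481), np.float64(0.376)), (np.float64(0.688), np.float64(0.366)), (np.float64(0.672), np.float64(0.158)), (np.float64(0.465), np.float64(0.171))]
[(np.int32(104), array([273.2, 145. ])), (np.int32(104), array([278.2, 159.2])), (np.int32(95), array([281.5, 173.6])), (np.int32(87), array([285.5, 187.2]))]
```

View pics/crop.png

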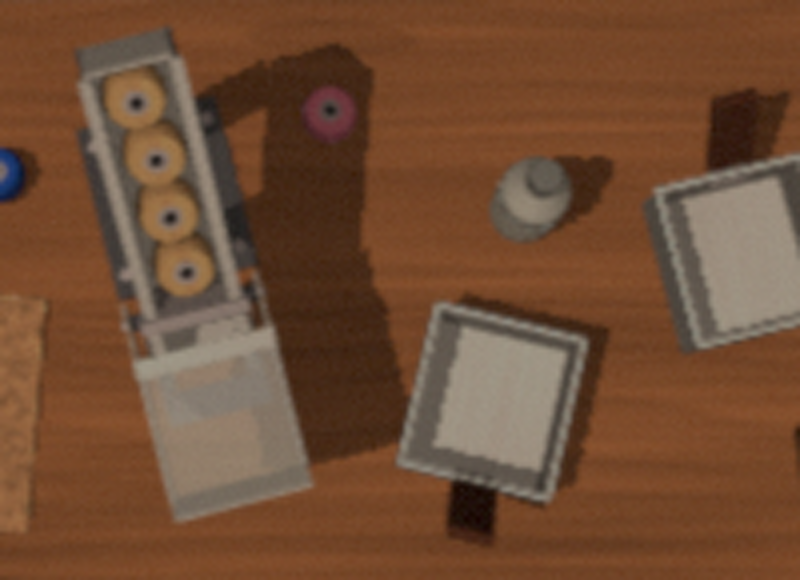

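Crop: pan A is an open grey tray with its rim corners at crop (436,303), (587,340), (551,500) and (400,463). Its dark handle at (471,512) points toward the base, so this is the right one. The hood's front top corners are at (175,522) and (312,485), and its sides run up to (137,375) and (270,335).

Run:
```python
from h import *
c=vision.get_calibration('top')
P=lambda u,v,z:onz(c,(u/4+240-.375,v/4+120-.375),z)[:2]
# pan
q=[P(*a,.075) for a in((436,303),(587,340),(551,500),(400,463))]
pc=np.mean(q,0); ex=(q[0]+q[1]-q[2]-q[3])/2; ey=(q[0]+q[3]-q[1]-q[2])/2
print('pan',pc,np.linalg.norm(ex),np.linalg.norm(ey),np.degrees(np.arctan2(ex[1],ex[0])),np.degrees(np.arctan2(ey[1],ey[0]))-90)
a=[P(*k,.23) for k in((175,522),(312,485),(270,335),(137,375))]
for i,j in((0,3),(1,2),(1,0)): d=a[j]-a[i]; print(np.linalg.norm(d),np.degrees(np.arctan2(d[1],d[0])))
# feet: top-centre; foot k centre dist s up slope, top face 36mm above trough floor
t=np.radians(38); F=[]
for i,(u,v) in enumerate([(187,272),(171,217),(157,160),(137,102)]):
    s=.07+.027+.05*i; z=.157+s*np.sin(t)+.036*np.cos(t); X=P(u,v,z); F.append(X); print('foot',X, 'x_d pred',s*np.cos(t)-.036*np.sin(t))
d=F[3]-F[0]; print(np.linalg.norm(d),.15*np.cos(t),np.degrees(np.arctan2(d[1],d[0])))
front=(a[0]+a[1])/2
for y in (14,15,16,17):
    e=np.array([np.cos(np.radians(y)),np.sin(np.radians(y))])
    print(y,'lip from hood',front+.129*e,'from feet',[ (X-(( .07+.027+.05*i)*np.cos(t)-.036*np.sin(t))*e).round(3) for i,X in enumerate(F)])
s=telemetry.read_state(); R=Ro.from_rotvec(s['tool_rot']).as_matrix(); print(R.round(2),s['joint_pos'])
```

```text
pan [ 0.57137181 -0.2350946 ] 0.14083894788294934 0.1327162059826717 -13.990102828055917 -14.45739672525859
0.11773446287269952 14.27458700624513
0.12119647727321384 14.969387229747237
0.10947240212063325 104.38680625087683
foot [0.66152907 0.01887686] x_d pred 0.05427322998812833
foot [0.69967593 0.02952874] x_d pred 0.09367376766846444
foot [0.73790014 0.03827304] x_d pred 0.13307430534880052
foot [0.77542921 0.05108078] x_d pred 0.17247484302913663
0.11836526480931672 0.11820161304100828 15.787623199927253
14 lip from hood [0.60782246 0.00797086] from feet [array([0.609, 0.006]), array([0.609, 0.007]), array([0.609, 0.006]), array([0.608, 0.009])]
15 lip from hood [0.60725874 0.01015059] from feet [array([0.609, 0.005]), array([0.609, 0.005]), array([0.609, 0.004]), array([0.609, 0.006])]
16 lip from hood [0.60665707 0.01232015] from feet [array([0.609, 0.004]), array([0.61 , 0.004]), array([0.61 , 0.002]), array([0.61 , 0.004])]
17 lip from hood [0.60601762 0.01447888] from feet [array([0.61 , 0.003]), array([0.61 , 0.002]), array([ 0.611, -0.001]), array([0.61 , 0.001])]
[[-0.92  0.39 -0.  ]
 [ 0.39  0.92 -0.  ]
 [ 0.   -0.   -1.  ]] [ 1.02870694e+00  2.91258609e-01 -1.54013045e-01  1.12674230e+00
  1.40528809e-05  1.43149129e+00]
```

```bash
cat >> h.py <<'E'
def toolR(yaw):
    y=np.radians(yaw); e=np.array([np.cos(y),np.sin(y),0]); k=np.array([0,0,1.])
    s,co=.5,np.sqrt(.75); tz=s*e-co*k; ty=co*e+s*k
    return np.c_[np.cross(ty,tz),ty,tz]
def tcp_for(grip,yaw): return np.asarray(grip)+.019*toolR(yaw)[:,2]
def delta(p,R):
    st=telemetry.read_state(); R0=Ro.from_rotvec(st['tool_rot']).as_matrix()
    print('d mm',((p-st['tcp_pos'])*1000).round(1),'rotdeg',np.degrees(Ro.from_matrix(R@R0.T).as_rotvec()).round(2),'t',st['t'])
E
python3 - <<'E'
from h import *
R=toolR(-14.2); e=R[:,1]*[1,1,0]; e/=np.linalg.norm(e)
g=np.array([.5714,-.235,.125])-.101*e; t=tcp_for(g,-14.2); print(g,t,R.round(2))
delta(t-.1*R[:,2],R)
E
```

```text
[ 0.47348602 -0.21022395  0.125     ] [ 0.48269575 -0.21255437  0.10854552] [[ 0.25  0.84  0.48]
 [ 0.97 -0.21 -0.12]
 [ 0.    0.5  -0.87]]
d mm [ 228.6 -682.9  -35.6] rotdeg [ 14.5  -29.29 -79.12] t 0.1
```

Emit:
{"name": "send_rows", "arguments": {
  "targets": [
    [-1, 0.11, -0.34, 0.03, 0, 0, -40],
    [-1, 0.11, -0.34, 0.03, 0, 0, -40],
    [-1, 0.11, -0.34, 0.03, 0, 0, -40],
    [-1, 0.11, -0.34, 0.03, 0, 0, -40],
    [-1, 0.11, -0.34, 0.03, 0, 0, -40],
    [-1, 0.11, -0.34, 0.03, 0, 0, -40],
    [-1, 0.2286, -0.6829, -0.0356, 14.5, -29.29, -79.12],
    [-1, 0.2286, -0.6829, -0.0356, 14.5, -29.29, -79.12],
    [-1, 0.2286, -0.6829, -0.0356, 14.5, -29.29, -79.12],
    [-1, 0.2286, -0.6829, -0.0356, 14.5, -29.29, -79.12],
    [-1, 0.2286, -0.6829, -0.0356, 14.5, -29.29, -79.12],
    [-1, 0.2286, -0.6829, -0.0356, 14.5, -29.29, -79.12],
    [-1, 0.2286, -0.6829, -0.0356, 14.5, -29.29, -79.12],
    [-1, 0.2286, -0.6829, -0.0356, 14.5, -29.29, -79.12],
    [-1, 0.2286, -0.6829, -0.0356, 14.5, -29.29, -79.12],
    [-1, 0.2286, -0.6829, -0.0356, 14.5, -29.29, -79.12],
    [-1, 0.2286, -0.6829, -0.0356, 14.5, -29.29, -79.12],
    [-1, 0.2286, -0.6829, -0.0356, 14.5, -29.29, -79.12],
    [-1, 0.2286, -0.6829, -0.0356, 14.5, -29.29, -79.12],
    [-1, 0.2286, -0.6829, -0.0356, 14.5, -29.29, -79.12]
  ]
}}

```text
t: 2.1
tcp_pos: [0.4344, -0.1991, 0.196]
tool_rot: [2.123, 1.655, 0.445]
wrist_force: [-0.8, 0.3, 0.4]
gripper_width: 1.0
grasp_force: 0.0
```

Run:
```python
from h import *
R=toolR(-14.2)
t=np.array([.48269575,-.21255437,.10854552]); delta(t,R); print(telemetry.read_state()['joint_pos'].round(2))
c=vision.get_calibration('wrist'); im=vision.camera('wrist'); 
g=np.array([.4735,-.2102,.125]); ux=-R[:,2]
for k in (-.05,0,.038):
  for sd in(-.02,.02): cv2.circle(im,tuple(int(v) for v in pix(c,g+ux*k+R[:,0]*sd)),2,(0,255,0),-1)
cv2.imwrite('pics/w1.png',im[:,:,::-1])
```

```text
d mm [ 48.2 -13.5 -87.4] rotdeg [ 0.05  0.09 -0.07] t 2.1
[-0.75 -0.13 -0.88  0.35  0.25  1.12]
```

View pics/w1.png

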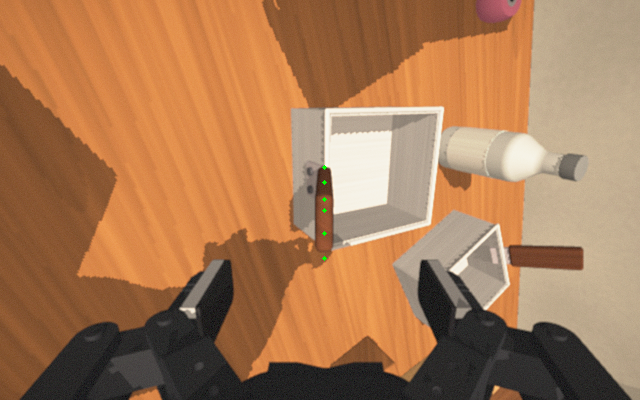

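Wrist view: the handle runs from (324,168) to (324,250). My projected grip points fall on it to within a few pixels and midway between the fingers, so I'll go down and grip.

Emit:
{"name": "send_rows", "arguments": {
  "targets": [
    [-1, 0.0241, -0.0067, -0.0437, 0, 0, 0],
    [-1, 0.0482, -0.0135, -0.0874, 0, 0, 0],
    [-1, 0.0482, -0.0135, -0.0874, 0, 0, 0],
    [-1, 0.0482, -0.0135, -0.0874, 0, 0, 0],
    [0.5, 0.0482, -0.0135, -0.0874, 0, 0, 0],
    [1, 0.0482, -0.0135, -0.0874, 0, 0, 0],
    [1, 0.0482, -0.0135, -0.0874, 0, 0, 0],
    [1, 0.0482, -0.0135, -0.0874, 0, 0, 0],
    [1, 0.0482, -0.0135, -0.0874, 0, 0, 0],
    [1, 0.0482, -0.0135, -0.0874, 0, 0, 0],
    [1, 0.0482, -0.0135, -0.0874, 0, 0, 0],
    [1, 0.0482, -0.0135, -0.0874, 0, 0, 0],
    [1, 0.0482, -0.0135, -0.0874, 0, 0, 0]
  ],
  "squeeze": 80
}}

```text
t: 3.45
tcp_pos: [0.4825, -0.2136, 0.1087]
tool_rot: [2.125, 1.654, 0.444]
wrist_force: [-7.3, 1.6, 10.9]
gripper_width: 0.131
grasp_force: 81.0
```

Run:
```python
from h import *
s=telemetry.read_state(); print(s['joint_pos'].round(2))
# precontact pose: pan bottom at .040, centre x_d=-.135, yaw 14.7
yd=14.7; e=np.array([np.cos(np.radians(yd)),np.sin(np.radians(yd)),0])
for xc in(-.135,-.055):
    g=np.array([.608,.007,.165])+(xc-.101)*e; t=tcp_for(g,yd); print(t); delta(t,toolR(yd))
im=vision.camera('wrist'); cv2.imwrite('pics/w2.png',im[:,:,::-1])
```

```text
[-0.69  0.13 -0.93  0.02  0.22  1.18]
[ 0.38891385 -0.05047617  0.14854552]
d mm [-93.5 163.1  39.8] rotdeg [ 0.03  0.09 28.93] t 3.45
[ 0.46629527 -0.03017554  0.14854552]
d mm [-16.2 183.4  39.8] rotdeg [ 0.03  0.09 28.93] t 3.45
```

View pics/w2.png

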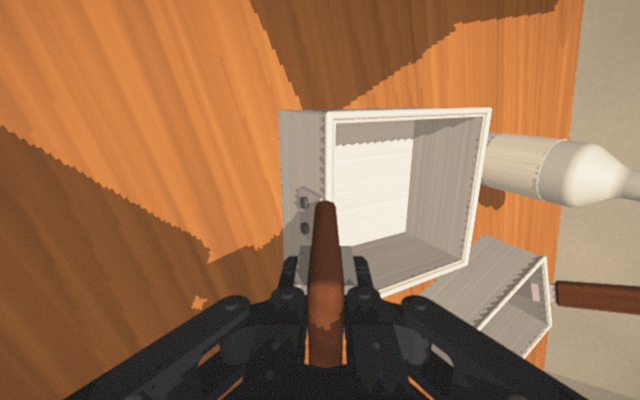

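Grasped: the grip is between the pads, and the pan sits square in the view from (280,110) to (490,290). Next is the lift and the move to in front of the paddle.

Emit:
{"name": "send_rows", "arguments": {
  "targets": [
    [1, 0, 0, 0.01, 0, 0, 0],
    [1, 0, 0, 0.02, 0, 0, 0],
    [1, 0, 0, 0.03, 0, 0, 0],
    [1, 0, 0, 0.04, 0, 0, 0],
    [1, -0.03, 0.01, 0.04, 0, 0, 5],
    [1, -0.06, 0.02, 0.04, 0, 0, 10],
    [1, -0.09, 0.04, 0.04, 0, 0, 15],
    [1, -0.105, 0.06, 0.04, 0, 0, 20],
    [1, -0.105, 0.09, 0.04, 0, 0, 25],
    [1, -0.1, 0.12, 0.04, 0, 0, 28.9],
    [1, -0.095, 0.145, 0.04, 0, 0, 28.9],
    [1, -0.0935, 0.163, 0.04, 0, 0, 28.9],
    [1, -0.0935, 0.163, 0.04, 0, 0, 28.9],
    [1, -0.0935, 0.163, 0.04, 0, 0, 28.9],
    [1, -0.0935, 0.163, 0.04, 0, 0, 28.9]
  ]
}}

```text
t: 5.0
tcp_pos: [0.3892, -0.0511, 0.1483]
tool_rot: [1.687, 2.186, 0.586]
wrist_force: [-0.2, 0.8, -1.4]
gripper_width: 0.13
grasp_force: 78.8
```

Run:
```python
from h import *
s=telemetry.read_state(); print(s['joint_pos'].round(2),s['wrist_force'],s['wrist_torque'])
yd=14.7; e=np.array([np.cos(np.radians(yd)),np.sin(np.radians(yd)),0])
g=np.array([.608,.007,.165])+(-.135-.101)*e; delta(tcp_for(g,yd),toolR(yd))
a=vision.camera('scene')[130:300,230:420]; b=vision.camera('top')[120:290,220:410]
cv2.imwrite('pics/s2.png',cv2.resize(np.hstack([a,b]),None,fx=2.1,fy=3.1 if 0 else 2.1,interpolation=2)[:,:,::-1])
```

```text
[-0.67 -0.18 -1.06  0.36  0.41  0.71] [-0.2422194   0.78455388 -1.41542148] [-0.27834166  0.88530762 -0.00756347]
d mm [-0.3  0.6  0.2] rotdeg [0.02 0.06 0.03] t 5.0
```

View pics/s2.png

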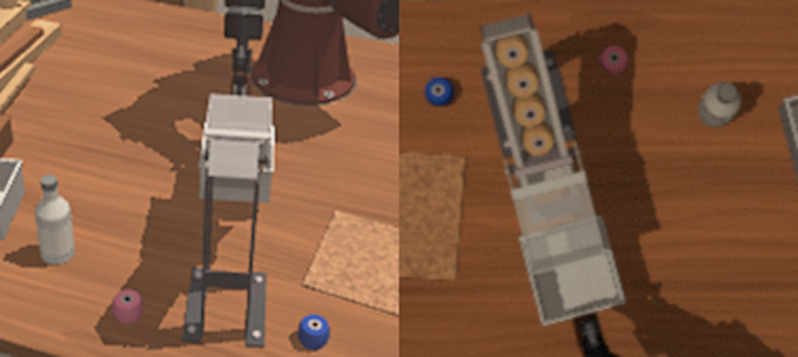

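Both views show the pan level in front of the hood and lined up with it; the feet are still at (510–540, 50–145) in the right half. Next I push the paddle slowly.

Emit:
{"name": "send_rows", "arguments": {
  "targets": [
    [1, 0.0068, 0.0018, 0, 0, 0, 0],
    [1, 0.0116, 0.003, 0, 0, 0, 0],
    [1, 0.0164, 0.0043, 0, 0, 0, 0],
    [1, 0.0213, 0.0056, 0, 0, 0, 0],
    [1, 0.0261, 0.0069, 0, 0, 0, 0],
    [1, 0.031, 0.0081, 0, 0, 0, 0],
    [1, 0.0358, 0.0094, 0, 0, 0, 0],
    [1, 0.0406, 0.0107, 0, 0, 0, 0],
    [1, 0.0455, 0.0119, 0, 0, 0, 0],
    [1, 0.0503, 0.0132, 0, 0, 0, 0],
    [1, 0.0551, 0.0145, 0, 0, 0, 0],
    [1, 0.06, 0.0157, 0, 0, 0, 0],
    [1, 0.0638, 0.0168, 0, 0, 0, 0],
    [1, 0.0677, 0.0178, 0, 0, 0, 0],
    [1, 0.0677, 0.0178, 0, 0, 0, 0]
  ]
}}

```text
t: 6.6
tcp_pos: [0.4568, -0.0324, 0.148]
tool_rot: [1.687, 2.187, 0.587]
wrist_force: [-8.1, -3.3, -3.4]
gripper_width: 0.128
grasp_force: 79.4
```

Emit:
{"name": "send_rows", "arguments": {
  "targets": [
    [1, 0.0019, 0.0005, 0, 0, 0, 0],
    [1, 0.0039, 0.001, 0, 0, 0, 0],
    [1, 0.0058, 0.0015, 0, 0, 0, 0],
    [1, 0.0068, 0.0018, 0, 0, 0, 0],
    [1, 0.0068, 0.0018, 0, 0, 0, 0],
    [1, 0.0068, 0.0018, 0, 0, 0, 0]
  ]
}}

```text
t: 7.2
tcp_pos: [0.4616, -0.0303, 0.1466]
tool_rot: [1.691, 2.189, 0.584]
wrist_force: [-6.8, -2.0, -8.8]
gripper_width: 0.123
grasp_force: 84.0
```

Run:
```python
from h import *
a=vision.camera('scene')[130:300,230:420]; b=vision.camera('top')[120:290,220:410]
cv2.imwrite('pics/s3.png',cv2.resize(np.hstack([a,b]),None,fx=2.1,fy=2.1,interpolation=2)[:,:,::-1])
s=telemetry.read_state(); print(s['wrist_force'],s['wrist_torque'])
```

```text
[-7.54976768 -1.55112309 -8.69553199] [-1.0964766   4.37680473 -0.24685531]
```

View pics/s3.png

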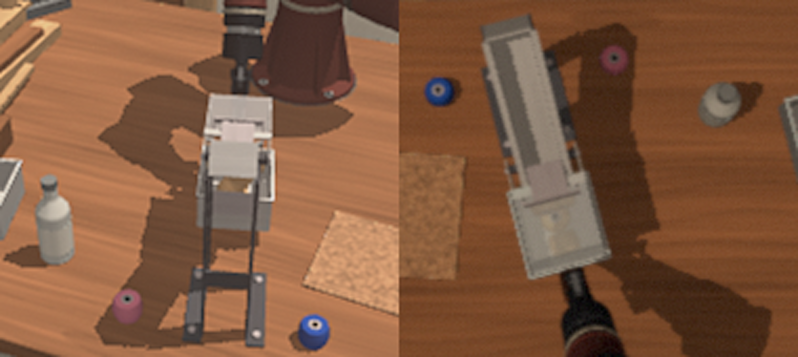

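The trough above the gate is now empty, and tan feet show in the pan under the hood at (555,230). I'll hold, shake gently to free any foot that is hung up, then check.

Emit:
{"name": "send_rows", "arguments": {
  "targets": [
    [1, 0, 0, 0, 0, 0, 0],
    [1, -0.004, -0.001, 0, 0, 0, 0],
    [1, -0.008, -0.002, 0, 0, 0, 0],
    [1, -0.004, -0.001, 0, 0, 0, 0],
    [1, 0, 0, 0, 0, 0, 0],
    [1, -0.004, -0.001, 0, 0, 0, 0],
    [1, -0.008, -0.002, 0, 0, 0, 0],
    [1, -0.004, -0.001, 0, 0, 0, 0],
    [1, 0, 0, 0, 0, 0, 0],
    [1, 0, 0, 0, 0, 0, 0],
    [1, 0, 0, 0, 0, 0, 0],
    [1, 0, 0, 0, 0, 0, 0]
  ]
}}

```text
t: 8.5
tcp_pos: [0.462, -0.0304, 0.1471]
tool_rot: [1.69, 2.188, 0.585]
wrist_force: [-8.4, -0.9, -7.1]
gripper_width: 0.126
grasp_force: 84.4
```

Run:
```python
from h import *
s=telemetry.read_state(); print(s['wrist_force'],s['wrist_torque'])
a=vision.camera('wrist'); b=vision.camera('top')[185:255,270:330]; c=vision.camera('scene')[170:260,300:385]
b=cv2.resize(b,(257,300),interpolation=2); c=cv2.resize(c,(283,300),interpolation=2)
a=cv2.resize(a[0:300,150:550],(400,300))
o=np.zeros((600,540,3),'u1'); o[:300,:257]=b; o[:300,257:540]=c; o[300:,:400]=a
cv2.imwrite('pics/s4.png',o[:,:,::-1])
```

```text
[-8.44415383 -0.92906198 -7.12403091] [-0.87515294  3.95801628 -0.08585234]
```

View pics/s4.png

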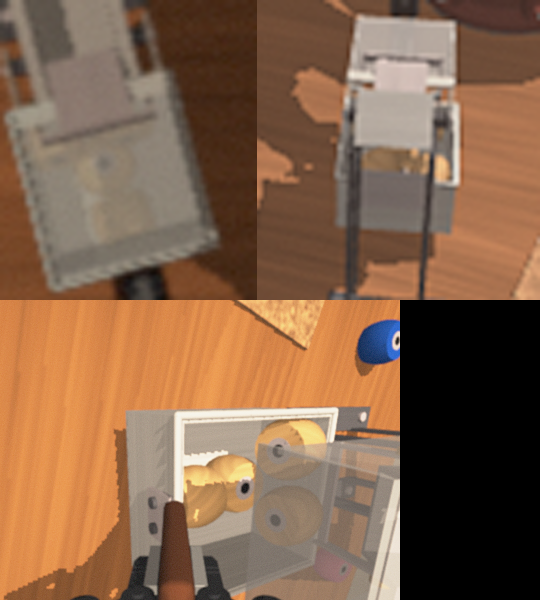

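The wrist view shows all four tan feet in the pan, at (205,495), (240,483), (290,447) and (290,517), with nothing left on the lip. I'll back straight out slowly.

Emit:
{"name": "send_rows", "arguments": {
  "targets": [
    [1, -0.003, -0.0008, 0, 0, 0, 0],
    [1, -0.007, -0.0018, 0, 0, 0, 0],
    [1, -0.012, -0.0031, 0, 0, 0, 0],
    [1, -0.017, -0.0045, 0, 0, 0, 0],
    [1, -0.022, -0.0058, 0, 0, 0, 0],
    [1, -0.027, -0.0071, 0, 0, 0, 0],
    [1, -0.032, -0.0084, 0, 0, 0, 0],
    [1, -0.037, -0.0097, 0, 0, 0, 0],
    [1, -0.042, -0.011, 0, 0, 0, 0],
    [1, -0.047, -0.0123, 0, 0, 0, 0],
    [1, -0.052, -0.0136, 0, 0, 0, 0],
    [1, -0.057, -0.015, 0, 0, 0, 0],
    [1, -0.062, -0.0163, 0, 0, 0, 0],
    [1, -0.067, -0.0176, 0, 0, 0, 0],
    [1, -0.072, -0.0189, 0, 0, 0, 0],
    [1, -0.077, -0.0202, 0, 0, 0, 0],
    [1, -0.082, -0.0215, 0, 0, 0, 0],
    [1, -0.085, -0.0223, 0, 0, 0, 0],
    [1, -0.087, -0.0228, 0, 0, 0, 0],
    [1, -0.087, -0.0228, 0, 0, 0, 0]
  ]
}}

```text
t: 10.65
tcp_pos: [0.3765, -0.0538, 0.1483]
tool_rot: [1.687, 2.186, 0.587]
wrist_force: [1.3, -0.7, -4.5]
gripper_width: 0.127
grasp_force: 83.9
```

Run:
```python
from h import *
s=telemetry.read_state(); print(s['joint_pos'].round(2),s['wrist_force'],s['wrist_torque'])
y=-3.5; e=np.array([np.cos(np.radians(y)),np.sin(np.radians(y)),0])
g=np.array([.576,.268,.165])-.101*e; delta(tcp_for(g,y),toolR(y))
```

```text
[-0.72 -0.21 -1.07  0.39  0.43  0.67] [ 1.29332457 -0.71134035 -4.50439491] [-0.38862281  1.43925674  0.03992434]
d mm [1.082e+02 3.274e+02 2.000e-01] rotdeg [ 1.000e-02  7.000e-02 -1.817e+01] t 10.65
```

Emit:
{"name": "send_rows", "arguments": {
  "targets": [
    [1, 0, 0.005, 0, 0, 0, 0],
    [1, 0, 0.015, 0, 0, 0, -1],
    [1, 0, 0.03, 0, 0, 0, -2],
    [1, 0, 0.05, 0, 0, 0, -3.5],
    [1, 0.003, 0.072, 0, 0, 0, -5],
    [1, 0.008, 0.095, 0, 0, 0, -6.5],
    [1, 0.016, 0.118, 0, 0, 0, -8],
    [1, 0.025, 0.141, 0, 0, 0, -9.5],
    [1, 0.035, 0.164, 0, 0, 0, -11],
    [1, 0.046, 0.187, 0, 0, 0, -12.5],
    [1, 0.057, 0.21, 0, 0, 0, -14],
    [1, 0.068, 0.233, 0, 0, 0, -15.5],
    [1, 0.079, 0.255, 0, 0, 0, -17],
    [1, 0.089, 0.276, 0, 0, 0, -18],
    [1, 0.097, 0.295, 0, 0, 0, -18.2],
    [1, 0.103, 0.311, 0, 0, 0, -18.2],
    [1, 0.1065, 0.322, 0, 0, 0, -18.2],
    [1, 0.1082, 0.3274, 0, 0, 0, -18.2],
    [1, 0.1082, 0.3274, 0, 0, 0, -18.2],
    [1, 0.1082, 0.3274, 0, 0, 0, -18.2]
  ]
}}

```text
t: 12.65
tcp_pos: [0.4842, 0.2733, 0.148]
tool_rot: [1.978, 1.861, 0.499]
wrist_force: [-0.4, 0.0, -5.7]
gripper_width: 0.131
grasp_force: 83.9
```

Run:
```python
from h import *
s=telemetry.read_state(); print(s['t'],s['joint_pos'].round(2),s['wrist_force'],s['wrist_torque'])
c=vision.get_calibration('top'); full=vision.camera('top'); x0,y0=160,160
im=cv2.resize(full[160:300,160:320],None,fx=5,fy=4 if 0 else 4,interpolation=2) if 0 else cv2.resize(full[160:300,150:310],None,fx=4,fy=4,interpolation=2)
yd=np.radians(-3.5); R=np.array([[np.cos(yd),-np.sin(yd)],[np.sin(yd),np.cos(yd)]])
for a in((.07,.065),(.07,-.065),(-.07,-.065),(-.07,.065)):
    p=R@a+[.576,.268]; u=(pix(c,[*p,.115])-[150,160])*4+1.5; cv2.circle(im,tuple(int(v) for v in u),3,(0,255,0),-1)
for a in((.105,.105),(.105,-.105),(-.105,-.105),(-.105,.105)):
    p=R@a+[.576,.268]; u=(pix(c,[*p,.005])-[150,160])*4+1.5; cv2.circle(im,tuple(int(v) for v in u),3,(0,0,255),-1)
cv2.imwrite('pics/s5.png',im[:,:,::-1])
```

```text
12.65 [ 0.55  0.17 -0.73  0.23 -0.29  2.12] [-3.78768919e-01  4.77816498e-03 -5.71406929e+00] [ 0.08032747  1.55281511 -0.02689974]
```

View pics/s5.png

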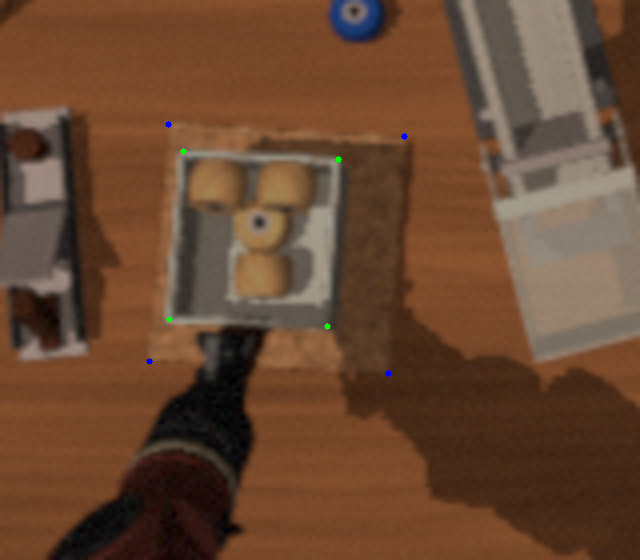

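Top crop: all four feet are in the pan at (215,183), (285,185), (262,225) and (262,272). The rim matches my predicted corners and the pan is centred over the mat. I'll lower it gently.

Emit:
{"name": "send_rows", "arguments": {
  "targets": [
    [1, 0, 0, -0.004, 0, 0, 0],
    [1, 0, 0, -0.01, 0, 0, 0],
    [1, 0, 0, -0.016, 0, 0, 0],
    [1, 0, 0, -0.021, 0, 0, 0],
    [1, 0, 0, -0.025, 0, 0, 0],
    [1, 0, 0, -0.028, 0, 0, 0],
    [1, 0, 0, -0.03, 0, 0, 0],
    [1, 0, 0, -0.031, 0, 0, 0],
    [1, 0, 0, -0.032, 0, 0, 0],
    [1, 0, 0, -0.033, 0, 0, 0],
    [1, 0, 0, -0.033, 0, 0, 0],
    [1, 0, 0, -0.033, 0, 0, 0]
  ]
}}

```text
t: 13.9
tcp_pos: [0.4848, 0.2738, 0.1154]
tool_rot: [1.978, 1.861, 0.5]
wrist_force: [-0.0, -0.3, -4.3]
gripper_width: 0.128
grasp_force: 83.9
```

Emit:
{"name": "send_rows", "arguments": {
  "targets": [
    [1, 0, 0, -0.0005, 0, 0, 0],
    [1, 0, 0, -0.001, 0, 0, 0],
    [1, 0, 0, -0.0015, 0, 0, 0],
    [1, 0, 0, -0.002, 0, 0, 0],
    [1, 0, 0, -0.002, 0, 0, 0]
  ]
}}

```text
t: 14.4
tcp_pos: [0.4851, 0.2739, 0.1138]
tool_rot: [1.978, 1.86, 0.501]
wrist_force: [-3.4, 0.1, 0.7]
gripper_width: 0.128
grasp_force: 85.1
```

Contact: the mat now carries the load. I'll ease the grip, open, and withdraw along the grip line.

Emit:
{"name": "send_rows", "arguments": {
  "targets": [
    [1, 0, 0, -0.0005, 0, 0, 0],
    [1, 0, 0, -0.0005, 0, 0, 0],
    [1, 0, 0, -0.0005, 0, 0, 0]
  ],
  "squeeze": 20
}}

```text
t: 14.7
tcp_pos: [0.485, 0.2739, 0.1137]
tool_rot: [1.977, 1.86, 0.501]
wrist_force: [-9.5, -1.5, 10.1]
gripper_width: 0.125
grasp_force: 86.8
```

Emit:
{"name": "send_rows", "arguments": {
  "targets": [
    [0.6, 0, 0, 0, 0, 0, 0],
    [0.4, 0, 0, 0, 0, 0, 0],
    [0.1, 0, 0, 0, 0, 0, 0],
    [-0.2, 0, 0, 0, 0, 0, 0],
    [-0.2, 0, 0, 0, 0, 0, 0],
    [-0.2, 0, 0, 0, 0, 0, 0],
    [-0.2, 0, 0, 0, 0, 0, 0]
  ]
}}

```text
t: 15.4
tcp_pos: [0.4848, 0.2738, 0.1128]
tool_rot: [1.978, 1.861, 0.5]
wrist_force: [1.2, 0.3, -0.5]
gripper_width: 0.601
grasp_force: 0.0
```

Emit:
{"name": "send_rows", "arguments": {
  "targets": [
    [-0.2, -0.005, 0.0003, 0.0087, 0, 0, 0],
    [-0.2, -0.0125, 0.0008, 0.0217, 0, 0, 0],
    [-0.2, -0.025, 0.0015, 0.0433, 0, 0, 0],
    [-0.2, -0.0375, 0.0023, 0.065, 0, 0, 0],
    [-0.2, -0.05, 0.003, 0.0866, 0, 0, 0],
    [-0.2, -0.06, 0.0037, 0.104, 0, 0, 0],
    [-0.2, -0.075, 0.005, 0.13, 0, 0, 0],
    [-0.2, -0.12, 0.005, 0.15, 0, 0, 0],
    [-0.2, -0.12, 0.005, 0.15, 0, 0, 0],
    [-0.2, -0.12, 0.005, 0.15, 0, 0, 0]
  ]
}}

```text
t: 16.4
tcp_pos: [0.3644, 0.2794, 0.264]
tool_rot: [1.977, 1.862, 0.503]
wrist_force: [0.8, 1.2, -0.2]
gripper_width: 0.601
grasp_force: 0.0
```

Run:
```python
from h import *
c=vision.get_calibration('top'); full=vision.camera('top')
im=cv2.resize(full[160:300,150:310],None,fx=4,fy=4,interpolation=2)
yd=np.radians(-3.5); R=np.array([[np.cos(yd),-np.sin(yd)],[np.sin(yd),np.cos(yd)]])
for a in((.07,.065),(.07,-.065),(-.07,-.065),(-.07,.065)):
    p=R@a+[.576,.268]; u=(pix(c,[*p,.08])-[150,160])*4+1.5; cv2.circle(im,tuple(int(v) for v in u),3,(0,255,0),-1)
cv2.imwrite('pics/s6.png',im[:,:,::-1])
print(telemetry.read_state()['t'])
```

```text
16.45
```

View pics/s6.png

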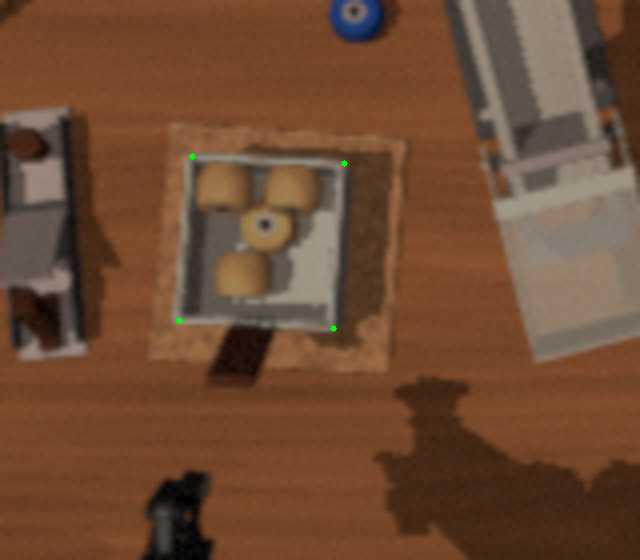

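The pan stands in the middle of the mat, its rim at the predicted corners (190,157) to (334,328), with all four feet inside. The plane and the chute are where they were, and the arm is clear.

```bash
python3 -c "
from plant import job
print(job.sign_off())"
```

```text
the job is handed in; nothing more can be done
None
```

The pan stands in the middle of the cork mat with all four feet inside, the arm is clear and touching nothing, and the job was handed in at about 16.5 s.

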